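# Clamp a microscope eyepiece in the V-cradle

### The arm

A 6-joint arm with a two-finger parallel gripper is mounted at the origin on the work surface. World frame = base frame: x ahead of the robot, y to its left, z up, the work surface at z = 0. Lengths are in mm, angles in rad, forces in N, time in s.
With the tool pointing down it reaches from about 350 to 875 mm from the base axis. Payload 4.2 kg.
Tool frame: the origin (TCP) lies at the very end of the fingers, on their centre line; the grasp point (between the pads) lies 19 mm behind it; y points along the fingers, z is the direction in which the jaws open and shut, and the axes are right-handed (so a half turn about y gives the same grasp; the last joint's range is limited). The gripper opens to 85 mm and grips with 20 to 120 N. Pads are 22 mm wide; open, the fingers measure 114 mm over their backs; the gripper's body (76 mm by 85 mm) begins 54 mm behind the grasp point. The pads swing forward as they close: fully open they stand 13 mm farther back than shut.
Start: joints at [-1.004, 0.385, 0.008, 0, -1.194, -0.259], TCP at [189.367, -595.6, 231.312] pointing down, gripper open.
Joint ranges: [-3.14, 3.14], [-1.21, 2.06], [-1.07, 1.41], [-3.16, 2.05], [-2.99, -0.16], [-3.1, 3.1]. Speed limits (rad/s): [2.79, 2.79, 3.14, 3.14, 3.14, 3.14].

### API

Orientations are given as a unit quaternion [x, y, z, w].
In Python, from bench import arm gives the robot as it stands.
- The arm moves only by the shell command python3 -m creep 'ROWS'. ROWS is JSON, a list of rows, each an object with "delta_pos": the shift along the tool's x, y, z in mm, a list of three; "rot": the turn, a rotation vector about the tool's x, y, z in rad, a list of three; "jaw": the finger opening in mm, from 0 to 85.4. A call has exactly 10 rows; each row shifts and turns the commanded pose from where the row before left it, along the tool's axes as they then stand; what a row does not reach is not made up. A row lasts 1/12 s, in which the tool goes at most 41.7 mm and 7.16 degrees, less where a joint would pass 70% of its speed; a pose out of reach is approached as far as the arm can. A call is refused whole if a number of a shift passes 41.7 or a number of a turn 0.125, either way. A call with a gripper value outside its range is refused whole. The fingers move at their own pace and stop on an object; the grip force is fixed at half the most. Time passes only in rows, so rows that do not move let the fingers close, or fill a call up. It gives the time, the measured TCP pose, the force and the opening at its end, in the units of the state.
- arm.read_state(): the state, without advancing time (a new reading comes with each control period).
- arm.get_image(name): name is "scene" or "top"; returns the picture (480x640x3 uint8, red, green, blue); there is no depth.
- arm.calibration(name): a dict with "intrinsics" (3x3 intrinsics, pixels), "R" (3x3) and "t" (3): a world point X has camera coordinates R X + t. Camera axes: x right, y down, z forward; pixel columns grow to the right and rows downward; lengths in mm; the calibration is good to about 2 mm. A picture is of the moment at which its call begins. calibration takes no time and is no camera call.
- arm.job_done(): hands the job in, once; it reports no verdict.
Trained networks look in the newest picture that a camera, given by its name, has taken for a name from the list of things; names that differ only in an ending like _2 or _b are one class to them, and where a whole thing is asked for, a point or a joint stands for the part that bears it (a point fixed in the world has none). Each returns a list of dicts, best first, with "p" (0 to 1); they miss things now and then, are a little off and sometimes report something else, mostly with a low value. They report only what shows in the picture. A call takes as long as a camera call. They do not tell look-alikes from the thing itself.
- arm.find_in(camera, target): "location" ([column, row] in pixels, amid what is visible of it).
- arm.masks_of(camera, target): "pixels" (480x640 bool, what is visible of it) and "location" ([column, row] in pixels, amid what is visible of it).
The state is a dict: "clock": time; "joints": joint angles; "joint_vel": joint speeds; "joint_efforts": joint torques, N m; "position": TCP position; "ee_rot": TCP orientation; "contact_force": force on the tool from outside, world axes, zero at the start; "wrist_torque": the same for the moment, N m; "gripper_width": finger opening in mm.
Only numpy, scipy, OpenCV 4.12 (cv2) and the standard library are available. Lean on these libraries where they do the work, as an engineer would, in place of code of your own. Each camera call takes 0.05 s, during which the arm holds its last target. There are 200 camera calls.

### The job

Lift the microscope eyepiece off its wooden rest and lay it, without dropping it, in the steel V-cradle: smooth tube down on both V supports, the thick knurled ring overhanging the end away from the clamp's post, and let go of it. Then swing the clamp arm over and down onto it with the fingers and press it fully down to its level stop, leaving the other things on the bench alone. The clamp has no lock, so finish while still holding the arm pressed down, its sprung foot keeping the eyepiece tight on both sides of the V.

Things in the scene. Friction and masses are not known exactly. Their poses are not given: they have to be found in the camera images.
- eyepiece: Loose microscope eyepiece, 120 to 210 g: smooth black tube 32 mm in diameter from x = -55 to +45 mm, then a thick knurled aluminium ring, diameter 40 mm, to x = +63 mm. Origin on its axis; own x along the axis towards the ring; rolled at any angle. Centre of mass at x = +8 mm. Starts level on the rest, axis 29.5 mm above the bench. Grip the tube across, from above, near the origin.
- ring_end (a point): Centre of the eyepiece's end face at the ring, 63 mm along x from its origin.
- rest: Wooden rest, fixed: board 84 x 75 x 8 mm with four short dowels (10 mm thick, tops 18 mm above the bench, at y = +-13 mm) that carry the eyepiece at x = -40 to -24 and +24 to +40 mm; free between them. Origin centre of the underside; x along the eyepiece.
- cradle: Fixed steel V-cradle: base plate 85 x 12 mm (x = -130 to +70) with two V supports, each 10 mm thick, centred at x = -30 and +30 mm: 50 mm free between them for the fingers. 90 degree V along x, open at the top. Support tops 59 mm above the bench, flank edges 25 mm either side. Origin on the bench, below the V, midway between the supports; x runs along the V, away from the clamp's post.
- flank_a: The two sloping faces of the V on the cradle's +y side (frame is the cradle's).
- flank_b: The two sloping faces of the V on the cradle's -y side (frame is the cradle's).
- clamp: Flat steel clamp arm, 18 mm wide, 10 mm thick, from 4 to 129 mm from the hinge. Origin on the hinge; x along the arm to its tip, z out of its outer face: on top when level; when upright it looks away from the V (push there). Level = on its hard stop, x along the cradle's x. Starts 1.4 to 1.7 rad up from level, limit 1.8. Friction 0.09 N m keeps it where it is left; no lock.
- clamp_tip (a point): Point on the arm's outer face, on its middle line, 115 mm from the hinge: the place to push. 103 mm above the bench when the arm is level on its stop.
- clamp_foot: Round rubber foot (14 mm) below the arm, 85 mm from the hinge, on a spring. Origin at its lowest point. It meets a seated tube when the arm is at about 0.1 rad and gives 8 mm up to the stop, where it presses with about 12 N (9 N at the clamp_tip point).
- bowl: Bystander: small green plastic bowl, 76 mm wide, 45 mm high. Origin centre of the underside.
- screwdriver: Bystander: screwdriver 150 mm long, lying on the bench.
- ring_stand: Bystander: brass ring stand, a cone 60 mm high on a 48 mm foot. Origin centre of the underside.
- v_seat (a point): Where the axis of a seated 32 mm tube passes midway between the supports: 62 mm straight above the cradle's origin. Axes are the cradle's.
- clamp_hinge (a point): Hinge of the clamp arm, on the post: cradle x = -85 mm, y = 0, z = 98 mm. The post is 20 mm (x) by 32 mm (y) and 108 mm high. Axes are the cradle's.
There are look-alikes about, which are no part of the job. Several things have the shape of the eyepiece; the one meant has the colours described above.

How it is judged (in metres and radians):
On the way, in this order (a step that is already met when the one before it is completed fails the run):
1. the eyepiece lies seated in the V, ring away from the post, let go, the clamp still open (x of eyepiece in the frame of cradle between -0.011 and 0.022 m and y of eyepiece in the frame of cradle between -0.003 and 0.003 m and z of eyepiece in the frame of cradle between 0.059 and 0.065 m and x of ring_end in the frame of cradle above 0.04 m and angle between the x axis of eyepiece and the x axis of cradle, either way round below 0.05 rad and contact force between the fingers and eyepiece below 0.1 N and contact force between eyepiece and flank_a above 0.2 N and contact force between eyepiece and flank_b above 0.2 N and z of clamp_tip in the frame of cradle above 0.15 m), for 0.2 s.
2. the clamp arm is swung down until its foot presses on the eyepiece (z of clamp_tip in the frame of cradle below 0.117 m and contact force between clamp_foot and eyepiece above 1 N), for 0.1 s.
At the end, for the whole second after the job is handed in: Eyepiece seated: within 3 mm of the V's axis, -11 to +22 mm along it, 0.05 rad; ring away from the post; still, not held by the fingers; over 3 N on each side of the V; clamp_tip within 5 mm of its lowest, foot pressing over 4 N, fingers still pushing the arm with over 2 N (x of eyepiece in the frame of cradle between -0.011 and 0.022 m and y of eyepiece in the frame of cradle between -0.003 and 0.003 m and z of eyepiece in the frame of cradle between 0.059 and 0.065 m and x of ring_end in the frame of cradle above 0.04 m and angle between the x axis of eyepiece and the x axis of cradle, either way round below 0.05 rad and contact force between the fingers and eyepiece below 0.1 N and contact force between eyepiece and flank_a above 3 N and contact force between eyepiece and flank_b above 3 N and z of clamp_tip in the frame of cradle below 0.108 m and contact force between clamp_foot and eyepiece above 4 N and contact force between the fingers and clamp above 2 N and linear speed of eyepiece below 0.02 m/s); the arm keeps its last pose, push and grip.
It fails at once if the eyepiece is dropped (free of the fingers and faster than 0.5 m/s) (linear speed of eyepiece above 0.5 m/s and contact force between the fingers and eyepiece below 0.05 N).
It fails at once if the bowl is moved by more than 30 mm (distance of bowl from where it was at the start of the episode above 0.03 m).
It fails at once if the screwdriver is moved by more than 30 mm (distance of screwdriver from where it was at the start of the episode above 0.03 m).
It fails at once if the ring stand is moved by more than 30 mm (distance of ring_stand from where it was at the start of the episode above 0.03 m).
It also fails if it takes over 58 s, if anything falls off the work surface, if the arm or the gripper's body presses on something with over 40 N, if the wrist force passes 120 N, or if a joint passes its speed limit or range.

## Working session

There is one attempt and no reset: what is moved stays moved. The work goes in short steps, Python scripts to look and compute and a shell command to move; the robot and the scene stay as the last step left them, time stands still between calls to the robot, and variables do not carry over. Pictures are saved under pics/ and viewed, about 8 in all and at most 12, crops included, and the job is handed in when it is done.

```bash
mkdir -p pics
cat > h.py <<'E'
import numpy as np,cv2
from bench import arm
def snap(n,f):
    im=arm.get_image(n); cv2.imwrite('pics/'+f,im[:,:,::-1]); return im
def ray(n,px):
    c=arm.calibration(n);K=np.array(c['intrinsics']);R=np.array(c['R']);t=np.array(c['t']).ravel()
    d=R.T@np.linalg.inv(K)@np.array([px[0],px[1],1.]);return -R.T@t,d
def atz(n,px,z):
    o,d=ray(n,px);return o+d*(z-o[2])/d[2]
def proj(n,X):
    c=arm.calibration(n);K=np.array(c['intrinsics']);x=K@(np.array(c['R'])@np.array(X,float)+np.array(c['t']).ravel());return x[:2]/x[2]
E
python3 - <<'E'
from h import *
a=snap('scene','s0.png');b=snap('top','t0.png')
for n in('scene','top'):
    o,_=ray(n,(0,0));print(n,o.round())
    for k in('eyepiece','rest','cradle','clamp','clamp_foot','bowl','screwdriver','ring_stand'):
        print(k,[(np.round(r['location']).tolist(),round(r['p'],2)) for r in arm.find_in(n,k)][:5])
print(arm.read_state())
E
```

```text
scene [1299.  284. 1032.]
eyepiece [([236.0, 281.0], 0.92), ([253.0, 163.0], 0.89), ([246.0, 218.0], 0.55), ([392.0, 281.0], 0.36)]
rest [([383.0, 262.0], 0.34)]
cradle [([395.0, 280.0], 0.91)]
clamp [([423.0, 226.0], 0.82)]
clamp_foot [([414.0, 225.0], 0.45)]
bowl [([270.0, 335.0], 0.73), ([250.0, 224.0], 0.23)]
screwdriver [([108.0, 294.0], 0.97)]
ring_stand [([434.0, 372.0], 0.65), ([272.0, 335.0], 0.55)]
top [ 342.   -7. 1052.]
eyepiece [([475.0, 298.0], 0.9), ([407.0, 280.0], 0.76), ([383.0, 208.0], 0.69), ([440.0, 377.0], 0.63)]
rest [([395.0, 286.0], 0.68)]
cradle [([249.0, 251.0], 0.65)]
clamp [([200.0, 251.0], 0.74)]
clamp_foot [([207.0, 245.0], 0.52)]
bowl [([327.0, 150.0], 0.61)]
screwdriver [([492.0, 160.0], 0.8), ([206.0, 243.0], 0.28)]
ring_stand [([188.0, 174.0], 0.95)]
{'clock': 0.9, 'joints': array([-1.00437015e+00,  3.84665531e-01,  7.89800109e-03, -2.53026509e-05,
       -1.19399270e+00, -2.58594123e-01]), 'joint_vel': array([-0.00142134,  0.00053556, -0.00019899, -0.00062257, -0.00028488,
       -0.00073605]), 'joint_efforts': array([-1.02706260e-04, -3.92074084e+01,  1.88615352e+01,  4.19070795e+00,
       -2.60969682e-04,  1.21165431e-05]), 'position': array([ 189.38952918, -595.58825607,  231.32835896]), 'ee_rot': array([ 0.69875643,  0.10841534, -0.10838987, -0.69873972]), 'contact_force': array([ 0.44378054, -0.51435564, -0.32497712]), 'wrist_torque': array([-0.032597  ,  0.02642084, -0.0225064 ]), 'gripper_width': 85.63436099010852}
```

View pics/s0.png

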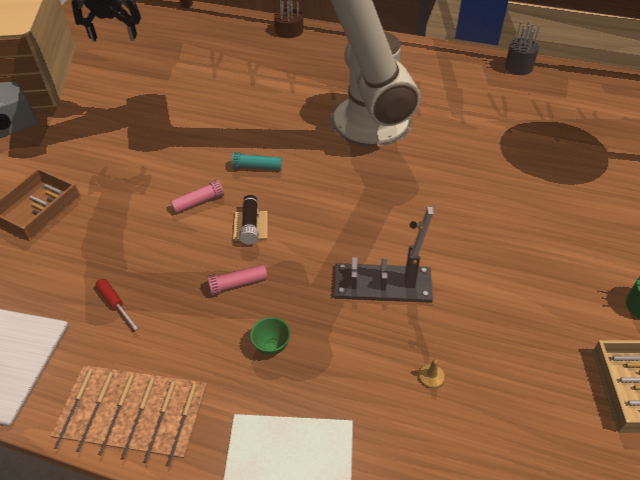

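View pics/t0.png

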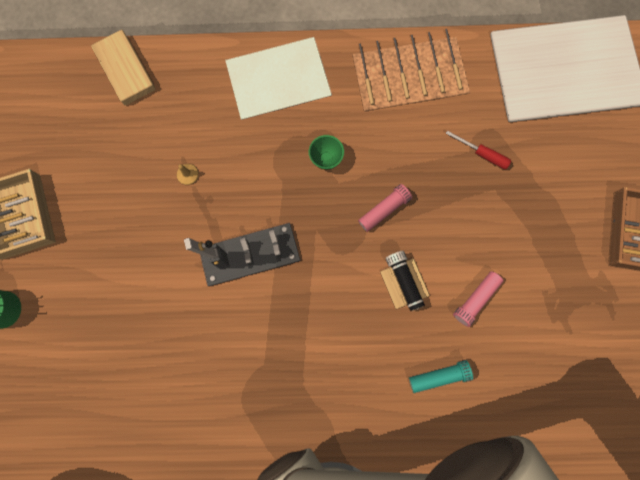

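Candidates for the eyepiece in the top view are pink (385,208), pink (480,298), teal (440,377), and black with an aluminium ring on the wooden rest (407,280). I choose the last one. The next step is one close crop plus measurements.

Run:
```python
from h import *
im=cv2.imread('pics/t0.png')
a=cv2.resize(im[235:325,365:445],None,fx=5,fy=5,interpolation=cv2.INTER_CUBIC)
b=cv2.resize(im[215:295,180:305],None,fx=5,fy=5,interpolation=cv2.INTER_CUBIC)
c=np.zeros((450,400+625,3),np.uint8);c[:,:400]=a;c[:400,400:]=b
cv2.imwrite('pics/crop.png',cv2.resize(c,None,fx=.78,fy=.78))
for n in('scene','top'):
  for k in('eyepiece','rest','cradle','clamp'):
    for r in arm.masks_of(n,k)[:5]:
        m=r['pixels'];box=cv2.minAreaRect(np.argwhere(m)[:,::-1].astype(np.float32))
        print(n,k,round(r['p'],2),m.sum(),np.round(r['location']),np.round(cv2.boxPoints(box),1).tolist())
print(arm.calibration('top'))
```

```text
scene eyepiece 0.93 767 [248. 219.] [[239.0, 195.0], [257.0, 195.0], [257.0, 244.0], [239.0, 244.0]]
scene eyepiece 0.7 736 [197. 190.] [[169.39999389648438, 200.60000610351562], [216.8000030517578, 178.8000030517578], [224.10000610351562, 194.60000610351562], [176.8000030517578, 216.5]]
scene eyepiece 0.59 658 [253. 162.] [[230.8000030517578, 167.89999389648438], [231.3000030517578, 151.8000030517578], [279.5, 153.3000030517578], [279.0, 169.39999389648438]]
scene eyepiece 0.57 954 [235. 279.] [[205.89999389648438, 275.79998779296875], [264.29998779296875, 263.70001220703125], [268.3999938964844, 283.5], [210.10000610351562, 295.70001220703125]]
scene eyepiece 0.35 120 [385. 260.] [[351.70001220703125, 270.0], [352.1000061035156, 257.8999938964844], [386.29998779296875, 259.0], [385.8999938964844, 271.1000061035156]]
scene rest 0.93 481 [259. 225.] [[233.0, 211.0], [267.0, 211.0], [267.0, 239.0], [233.0, 239.0]]
scene clamp 0.83 425 [424. 225.] [[401.0, 251.0], [416.8999938964844, 203.3000030517578], [433.3999938964844, 208.8000030517578], [417.5, 256.5]]
top eyepiece 0.89 1084 [476
[... 868 characters left out ...]
.] [[183.10000610351562, 239.5], [288.1000061035156, 213.1999969482422], [300.6000061035156, 263.3999938964844], [195.60000610351562, 289.6000061035156]]
top clamp 0.83 390 [199. 250.] [[183.5, 254.1999969482422], [185.1999969482422, 238.5], [217.39999389648438, 241.89999389648438], [215.6999969482422, 257.6000061035156]]
{'intrinsics': array([[505.40864115,   0.        , 320.71613907],
       [  0.        , 505.40864115, 242.03285344],
       [  0.        ,   0.        ,   1.        ]]), 'R': array([[-0.01837089, -0.99963914, -0.01959829],
       [-0.9809716 ,  0.02181014, -0.19292237],
       [ 0.1932802 ,  0.01568121, -0.98101828]]), 't': array([ 20.28174799, 538.64057338, 966.17649075])}
```

View pics/crop.png

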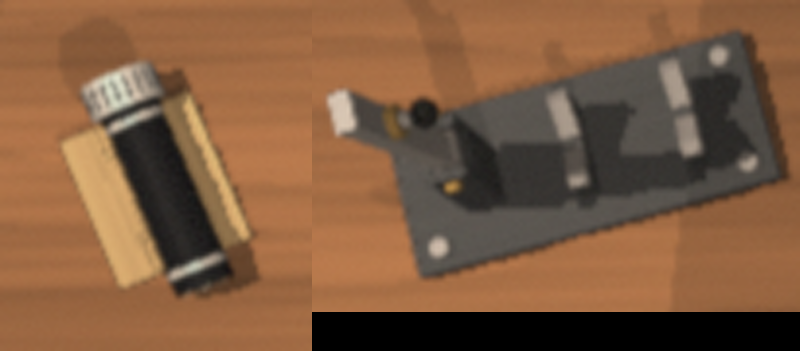

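The crop confirms the black tube with the aluminium ring: ring end at about (395,253), tube end at (417,309). The cradle supports' tops are at (274,242) and (246,251), and the clamp post is on the left. Now fitting poses.

```bash
cat > fit.py <<'E'
from h import *
from scipy.optimize import least_squares
def W(p,L):
    c,s=np.cos(p[2]),np.sin(p[2]);L=np.atleast_2d(L);return np.c_[p[0]+c*L[:,0]-s*L[:,1],p[1]+s*L[:,0]+c*L[:,1],L[:,2]]
if __name__=='__main__':
    L=np.array([[30,25,59],[30,-25,59],[-30,25,59],[-30,-25,59],[70,42.5,12],[70,-42.5,12],[-130,-42.5,12]])
    P=np.array([[272.3,230.9],[276.9,254],[243.1,239.4],[248.2,261.9],[289.7,222.7],[300.8,260.6],[209,285.5]])
    f=lambda p:np.concatenate([proj('top',w)-q for w,q in zip(W(p,L),P)])
    r=least_squares(f,[340,150,-1.4]);print('cradle',r.x,f(r.x).reshape(-1,2).round(1).tolist())
    for nm,z in(('ringend',29.5),):
        a=atz('top',(395.3,253.3),z);b=atz('top',(417.1,308.5),z);print(a,b,np.linalg.norm(a-b),np.arctan2(*(a-b)[1::-1]))
    # silhouette fit with the mask, top
    L2=np.array([[63,20,29.5],[63,-20,29.5],[45,20,29.5],[45,-20,29.5],[-55,16,29.5],[-55,-16,29.5]])
    for n,loc in(('top',(404,279)),('scene',(248,219))):
        ms=arm.masks_of(n,'eyepiece');m=min(ms,key=lambda r:np.hypot(*(np.array(r['location'])-loc)))['pixels']
        t=np.linspace(0,2*np.pi,24)
        def hull(p):
            Q=[[x,R*np.cos(u),29.5+R*np.sin(u)] for x,R in((-55,16),(45,16),(45,20),(63,20)) for u in t]
            I=np.zeros((480*4,640*4),np.uint8);w=np.array([proj(n,q) for q in W(p,Q)])*4+2
            for s in(w[:48],w[48:]): cv2.fillConvexPoly(I,cv2.convexHull(np.round(s).astype(np.int32)),255)
            return cv2.resize(I,(640,480),interpolation=cv2.INTER_AREA)/255.
        from scipy.optimize import minimize
        g=(a+b)/2;th=np.arctan2(*(a-b)[1::-1]);g=g-4*np.array([np.cos(th),np.sin(th),0])
        r2=minimize(lambda d:np.abs(hull([g[0]+d[0],g[1]+d[1],th+d[2]/50])-m).sum(),[0,0,0],method='Nelder-Mead',options=dict(initial_simplex=[[0,0,0],[6,0,0],[0,6,0],[0,0,5]]))
        print(n,g[0]+r2.x[0],g[1]+r2.x[1],th+r2.x[2]/50,r2.fun,m.sum())
    print(arm.read_state()['position'])
E
python3 fit.py
```

```text
cradle [531.82011603 130.56773044  -1.31977247] [[-0.6, -0.4], [1.0, 0.1], [-0.3, -1.0], [0.6, 0.2], [0.7, -0.1], [0.0, 0.2], [-1.4, 1.0]]
[ 516.60030194 -142.55246425   29.5       ] [ 403.54180805 -180.84410956   29.5       ] 119.36696838621991 0.32656270328688675Traceback (most recent call last):
  File "fit.py", line 24, in <module>
    r2=minimize(lambda d:np.abs(hull([g[0]+d[0],g[1]+d[1],th+d[2]/50])-m).sum(),[0,0,0],method='Nelder-Mead',options=dict(initial_simplex=[[0,0,0],[6,0,0],[0,6,0],[0,0,5]]))
    res = _minimize_neldermead(fun, x0, args, callback, bounds=bounds,
                               **options)
    fxc = func(xc)
    fx = function(np.copy(x), *(wrapper_args + args))
  File "fit.py", line 24, in <lambda>
    r2=minimize(lambda d:np.abs(hull([g[0]+d[0],g[1]+d[1],th+d[2]/50])-m).sum(),[0,0,0],method='Nelder-Mead',options=dict(initial_simplex=[[0,0,0],[6,0,0],[0,6,0],[0,0,5]]))
                                ~~~~^^^^^^^^^^^^^^^^^^^^^^^^^^^^^^^^^^
  File "fit.py", line 19, in hull
    I=np.zeros((480*4,640*4),np.uint8);w=np.array([proj(n,q) for q in W(p,Q)])*4+2
                                                   ~~~~^^^^^
  File "h.py", line 11, in proj
    c=arm.calibration(n);K=np.array(c['intrinsics']);x=K@(np.array(c['R'])@np.array(X,float)+np.array(c['t']).ravel());return x[:2]/x[2]
ValueError: time passes only in moves, steps and waits
```

```bash
cat > p.py <<'E'
s=open('h.py').read()
s=s.replace("def snap","C={}\ndef cal(n):\n    if n not in C: C[n]=arm.calibration(n)\n    return C[n]\ndef snap").replace("c=arm.calibration(n)","c=cal(n)")
open('h.py','w').write(s)
E
python3 p.py; python3 fit.py
cat > plan.py <<'E'
import sys,numpy as np
from scipy.spatial.transform import Rotation as R
from bench import arm
# target: TCP xyz + world yaw of jaw axis (z_tool) ; prints delta in tool axes & yaw about tool y
def plan(x,y,z,jawyaw=None):
    s=arm.read_state();r=R.from_quat(s['ee_rot'])
    d=np.array([x,y,z])-s['position'];zt=r.as_matrix()[:,2]
    print('t',round(s['clock'],2),'pos',s['position'].round(1),'F',s['contact_force'].round(1),'w',round(s['gripper_width'],1),'axes',r.as_matrix().round(3).tolist())
    print('delta tool',r.inv().apply(d).round(1))
    if jawyaw is not None:
        e=(jawyaw-np.arctan2(zt[1],zt[0])+np.pi/2)%np.pi-np.pi/2
        print('jawyaw now',np.arctan2(zt[1],zt[0]).round(4),'turn world',round(e,4),'-> rot y',round(-e,4),'j6',s['joints'][5].round(3))
if __name__=='__main__': plan(*map(float,sys.argv[1:]))
E
python3 plan.py 456.5 -162.8 180 1.8976
```

```text
cradle [531.82011603 130.56773044  -1.31977247] [[-0.6, -0.4], [1.0, 0.1], [-0.3, -1.0], [0.6, 0.2], [0.7, -0.1], [0.0, 0.2], [-1.4, 1.0]]
[ 516.60030194 -142.55246425   29.5       ] [ 403.54180805 -180.84410956   29.5       ] 119.36696838621991 0.32656270328688675
top 455.5663461046761 -161.58631669398702 0.35470820786230456 47.556862745098044 1013
scene 454.6769333662438 -163.1903675325202 0.3487119949692685 48.64313725490196 767
[ 189.36430459 -595.61736516  231.31646865]
t 1.45 pos [ 189.4 -595.6  231.3] F [ 0.4 -1.4  0.3] w 85.3 axes [[0.953, -0.0, -0.303], [0.303, -0.0, 0.953], [-0.0, -1.0, -0.0]]
delta tool [385.7  51.3 331.5]
jawyaw now 1.8786 turn world 0.019 -> rot y -0.019 j6 -0.259
```

```bash
A='{"delta_pos":[19.2,2.5,16.6],"rot":[0,0,0],"jaw":85}'; python3 -m creep '[{"delta_pos":[19.2,2.5,16.6],"rot":[0,0,0],"jaw":85},{"delta_pos":[19.2,2.5,16.6],"rot":[0,0,0],"jaw":85},{"delta_pos":[19.2,2.5,16.6],"rot":[0,0,0],"jaw":85},{"delta_pos":[19.2,2.5,16.6],"rot":[0,0,0],"jaw":85},{"delta_pos":[19.2,2.5,16.6],"rot":[0,0,0],"jaw":85},{"delta_pos":[19.2,2.5,16.6],"rot":[0,0,0],"jaw":85},{"delta_pos":[19.2,2.5,16.6],"rot":[0,0,0],"jaw":85},{"delta_pos":[19.2,2.5,16.6],"rot":[0,0,0],"jaw":85},{"delta_pos":[19.2,2.5,16.6],"rot":[0,0,0],"jaw":85},{"delta_pos":[19.2,2.5,16.6],"rot":[0,0,0],"jaw":85}]'
python3 -m creep '[{"delta_pos":[19.2,2.5,16.6],"rot":[0,0,0],"jaw":85},{"delta_pos":[19.2,2.5,16.6],"rot":[0,0,0],"jaw":85},{"delta_pos":[19.2,2.5,16.6],"rot":[0,0,0],"jaw":85},{"delta_pos":[19.2,2.5,16.6],"rot":[0,0,0],"jaw":85},{"delta_pos":[19.2,2.5,16.6],"rot":[0,0,0],"jaw":85},{"delta_pos":[19.2,2.5,16.6],"rot":[0,0,0],"jaw":85},{"delta_pos":[19.2,2.5,16.6],"rot":[0,0,0],"jaw":85},{"delta_pos":[19.2,2.5,16.6],"rot":[0,0,0],"jaw":85},{"delta_pos":[19.2,2.5,16.6],"rot":[0,0,0],"jaw":85},{"delta_pos":[19.2,2.5,16.6],"rot":[0,0,0],"jaw":85}]'
python3 -m creep '[{"delta_pos":[0,0,0],"rot":[0,-0.12,0],"jaw":85},{"delta_pos":[0,0,0],"rot":[0,-0.12,0],"jaw":85},{"delta_pos":[0,0,0],"rot":[0,-0.12,0],"jaw":85},{"delta_pos":[0,0,0],"rot":[0,-0.12,0],"jaw":85},{"delta_pos":[0,0,0],"rot":[0,-0.12,0],"jaw":85},{"delta_pos":[0,0,0],"rot":[0,-0.12,0],"jaw":85},{"delta_pos":[0,0,0],"rot":[0,-0.12,0],"jaw":85},{"delta_pos":[0,0,0],"rot":[0,-0.12,0],"jaw":85},{"delta_pos":[0,0,0],"rot":[0,-0.12,0],"jaw":85},{"delta_pos":[0,0,0],"rot":[0,-0.12,0],"jaw":85}]'
python3 plan.py 455.2 -162.4 180 1.923
```

```text
clock: 2.28
position: [322.6, -378.2, 206.4]
ee_rot: [0.699, 0.109, -0.108, -0.699]
contact_force: [0.1, 0.1, 0.4]
gripper_width: 84.9
clock: 3.12
position: [455.4, -161.7, 181.5]
ee_rot: [0.699, 0.109, -0.108, -0.699]
contact_force: [-0.2, -0.3, -0.1]
gripper_width: 85.0
clock: 3.95
position: [454.8, -162.9, 181.5]
ee_rot: [0.514, 0.486, -0.485, -0.514]
contact_force: [-0.4, -0.7, 0.5]
gripper_width: 85.0
t 3.95 pos [ 454.8 -162.9  181.5] F [-0.4 -0.7  0.5] w 85.0 axes [[0.057, 0.0, -0.998], [0.998, -0.0, 0.057], [-0.0, -1.0, -0.0]]
delta tool [ 0.5  1.5 -0.4]
jawyaw now 3.0846 turn world -1.1616 -> rot y 1.1616 j6 -0.05
```

```bash
python3 -m creep '[{"delta_pos":[0,0,0],"rot":[0,-0.12,0],"jaw":85},{"delta_pos":[0,0,0],"rot":[0,-0.12,0],"jaw":85},{"delta_pos":[0,0,0],"rot":[0,-0.12,0],"jaw":85},{"delta_pos":[0,0,0],"rot":[0,-0.12,0],"jaw":85},{"delta_pos":[0,0,0],"rot":[0,-0.12,0],"jaw":85},{"delta_pos":[0,0,0],"rot":[0,-0.12,0],"jaw":85},{"delta_pos":[0,0,0],"rot":[0,-0.12,0],"jaw":85},{"delta_pos":[0,0,0],"rot":[0,-0.12,0],"jaw":85},{"delta_pos":[0,0,0],"rot":[0,-0.12,0],"jaw":85},{"delta_pos":[0,0,0],"rot":[0,-0.12,0],"jaw":85}]'
python3 -m creep '[{"delta_pos":[0,0,0],"rot":[0,-0.12,0],"jaw":85},{"delta_pos":[0,0,0],"rot":[0,-0.12,0],"jaw":85},{"delta_pos":[0,0,0],"rot":[0,-0.12,0],"jaw":85},{"delta_pos":[0,0,0],"rot":[0,-0.12,0],"jaw":85},{"delta_pos":[0,0,0],"rot":[0,-0.12,0],"jaw":85},{"delta_pos":[0,0,0],"rot":[0,-0.12,0],"jaw":85},{"delta_pos":[0,0,0],"rot":[0,-0.06,0],"jaw":85},{"delta_pos":[0,0,0],"rot":[0,0,0],"jaw":85},{"delta_pos":[0,0,0],"rot":[0,0,0],"jaw":85},{"delta_pos":[0,0,0],"rot":[0,0,0],"jaw":85}]'
python3 plan.py 455.2 -162.4 14 1.923
python3 - <<'E'
from h import *
a=snap('scene','s1.png');b=snap('top','t1.png')
c=np.hstack([cv2.resize(a[120:270,170:320],(400,400)),cv2.resize(b[200:350,330:480],(400,400))])
cv2.imwrite('pics/c1.png',c[:,:,::-1])
E
```

```text
clock: 4.78
position: [454.8, -162.9, 181.5]
ee_rot: [0.15, 0.691, -0.691, -0.15]
contact_force: [0.0, -0.0, 0.5]
gripper_width: 84.8
clock: 5.62
position: [454.8, -162.9, 181.4]
ee_rot: [0.121, -0.697, 0.697, -0.121]
contact_force: [-0.4, 0.3, 0.4]
gripper_width: 84.8
t 5.62 pos [ 454.8 -162.9  181.4] F [-0.4  0.3  0.4] w 84.8 axes [[-0.941, 0.0, 0.338], [-0.338, -0.0, -0.941], [-0.0, -1.0, 0.0]]
delta tool [ -0.5 167.4  -0.3]
jawyaw now -1.226 turn world 0.0074 -> rot y -0.0074 j6 1.922
```

View pics/c1.png

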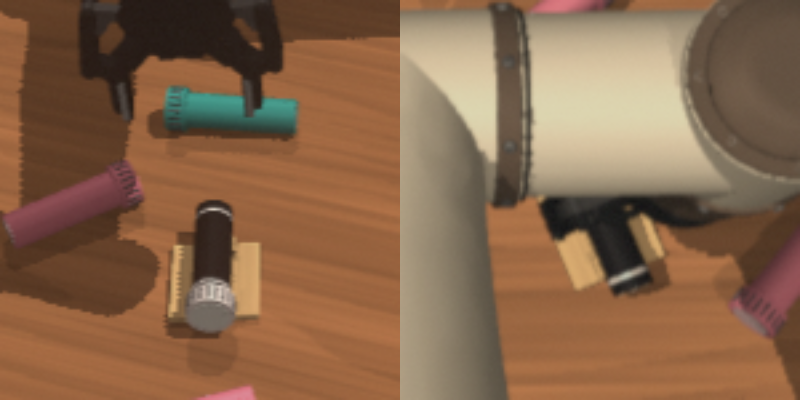

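```bash
python3 -m creep '[{"delta_pos":[0,20,0],"rot":[0,0,0],"jaw":85},{"delta_pos":[0,20,0],"rot":[0,0,0],"jaw":85},{"delta_pos":[0,20,0],"rot":[0,0,0],"jaw":85},{"delta_pos":[0,20,0],"rot":[0,0,0],"jaw":85},{"delta_pos":[0,20,0],"rot":[0,0,0],"jaw":85},{"delta_pos":[0,20,0],"rot":[0,0,0],"jaw":85},{"delta_pos":[0,15,0],"rot":[0,0,0],"jaw":85},{"delta_pos":[0,15,0],"rot":[0,0,0],"jaw":85},{"delta_pos":[0,10,0],"rot":[0,0,0],"jaw":85},{"delta_pos":[0,8,0],"rot":[0,0,0],"jaw":85}]'
python3 -m creep '[{"delta_pos":[0,0,0],"rot":[0,0,0],"jaw":60},{"delta_pos":[0,0,0],"rot":[0,0,0],"jaw":45},{"delta_pos":[0,0,0],"rot":[0,0,0],"jaw":38},{"delta_pos":[0,0,0],"rot":[0,0,0],"jaw":34},{"delta_pos":[0,0,0],"rot":[0,0,0],"jaw":20},{"delta_pos":[0,0,0],"rot":[0,0,0],"jaw":20},{"delta_pos":[0,0,0],"rot":[0,0,0],"jaw":20},{"delta_pos":[0,0,0],"rot":[0,0,0],"jaw":20},{"delta_pos":[0,0,0],"rot":[0,0,0],"jaw":20},{"delta_pos":[0,0,0],"rot":[0,0,0],"jaw":20}]'
python3 - <<'E'
from h import *
from fit import W
from scipy.optimize import least_squares
p=[531.8,130.6,-1.3198]
for th in np.arange(1.3,1.81,.1):
    c,s=np.cos(th),np.sin(th)
    P=lambda u,v:proj('top',W(p,[[-85+u*c-v*s,0,98+u*s+v*c]])[0]).round(1)
    print(th.round(1),'tip',P(129,0),'foot',P(85,-27))
print('obs tip',187.9,243.7,'foot',(425-312)/3.9+180,112/3.9+215)
E
```

```text
clock: 6.55
position: [454.5, -162.9, 12.3]
ee_rot: [-0.122, 0.697, -0.697, 0.121]
contact_force: [0.5, -0.8, -0.1]
gripper_width: 85.2
clock: 7.38
position: [454.8, -161.7, 14.5]
ee_rot: [-0.121, 0.697, -0.696, 0.122]
contact_force: [-2.4, 8.4, 6.4]
gripper_width: 30.4
1.3 tip [218.  236.3] foot [231.8 239.8]
1.4 tip [210.3 237.9] foot [227.1 240.5]
1.5 tip [202.7 239.7] foot [222.3 241.3]
1.6 tip [195.2 241.8] foot [217.3 242.2]
1.7 tip [187.9 243.9] foot [212.2 243.3]
1.8 tip [180.9 246.2] foot [207.1 244.5]
obs tip 187.9 243.7 foot 208.97435897435898 243.71794871794873
```

```bash
python3 -m creep '[{"delta_pos":[0,-4,0],"rot":[0,0,0],"jaw":20},{"delta_pos":[0,-8,0],"rot":[0,0,0],"jaw":20},{"delta_pos":[0,-14,0],"rot":[0,0,0],"jaw":20},{"delta_pos":[0,-16,0],"rot":[0,0,0],"jaw":20},{"delta_pos":[0,-16,0],"rot":[0,0,0],"jaw":20},{"delta_pos":[0,-16,0],"rot":[0,0,0],"jaw":20},{"delta_pos":[0,-16,0],"rot":[0,0,0],"jaw":20},{"delta_pos":[0,-12,0],"rot":[0,0,0],"jaw":20},{"delta_pos":[0,-8,0],"rot":[0,0,0],"jaw":20},{"delta_pos":[0,0,0],"rot":[0,0,0],"jaw":20}]'
python3 plan.py 533.8 122.8 120 1.923
python3 - <<'E'
from h import *
a=snap('scene','s2.png')
cv2.imwrite('pics/c2.png',cv2.resize(a[100:270,150:330],None,fx=3,fy=3)[:,:,::-1])
E
```

```text
clock: 8.22
position: [455.8, -163.2, 125.5]
ee_rot: [0.12, -0.696, 0.697, -0.123]
contact_force: [1.1, 0.4, -1.9]
gripper_width: 30.2
t 8.22 pos [ 455.8 -163.2  125.5] F [ 1.1  0.4 -1.9] w 30.2 axes [[-0.941, 0.005, 0.339], [-0.339, -0.0, -0.941], [-0.004, -1.0, 0.002]]
delta tool [-170.4    5.7 -242.5]
jawyaw now -1.2246 turn world 0.006 -> rot y -0.006 j6 1.924
```

View pics/c2.png

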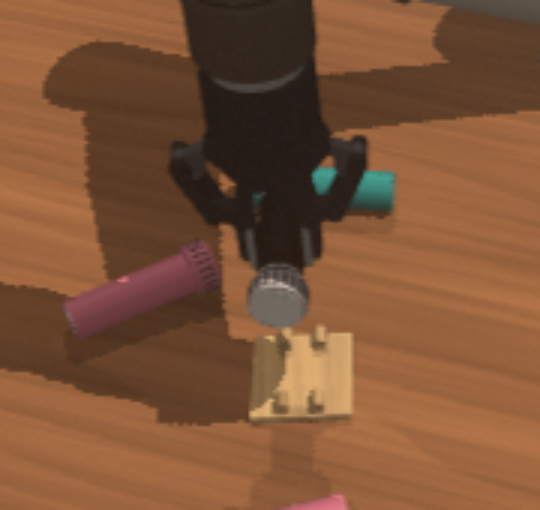

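The eyepiece is gripped level between the fingers and clear of the rest. Next I turn it parallel to the cradle.

```bash
python3 -m creep '[{"delta_pos":[0,0,0],"rot":[0,0.06,0],"jaw":20},{"delta_pos":[0,0,0],"rot":[0,0.12,0],"jaw":20},{"delta_pos":[0,0,0],"rot":[0,0.12,0],"jaw":20},{"delta_pos":[0,0,0],"rot":[0,0.12,0],"jaw":20},{"delta_pos":[0,0,0],"rot":[0,0.12,0],"jaw":20},{"delta_pos":[0,0,0],"rot":[0,0.12,0],"jaw":20},{"delta_pos":[0,0,0],"rot":[0,0.12,0],"jaw":20},{"delta_pos":[0,0,0],"rot":[0,0.12,0],"jaw":20},{"delta_pos":[0,0,0],"rot":[0,0.12,0],"jaw":20},{"delta_pos":[0,0,0],"rot":[0,0.12,0],"jaw":20}]'
python3 -m creep '[{"delta_pos":[0,0,0],"rot":[0,0.12,0],"jaw":20},{"delta_pos":[0,0,0],"rot":[0,0.12,0],"jaw":20},{"delta_pos":[0,0,0],"rot":[0,0.12,0],"jaw":20},{"delta_pos":[0,0,0],"rot":[0,0.12,0],"jaw":20},{"delta_pos":[0,0,0],"rot":[0,0.046,0],"jaw":20},{"delta_pos":[0,0,0],"rot":[0,0,0],"jaw":20},{"delta_pos":[0,0,0],"rot":[0,0,0],"jaw":20},{"delta_pos":[0,0,0],"rot":[0,0,0],"jaw":20},{"delta_pos":[0,0,0],"rot":[0,0,0],"jaw":20},{"delta_pos":[0,0,0],"rot":[0,0,0],"jaw":20}]'
python3 plan.py 533.8 122.8 120 0.251
```

```text
clock: 9.1
position: [453.9, -162.8, 122.1]
ee_rot: [-0.274, -0.651, 0.652, 0.276]
contact_force: [-0.1, -0.6, -1.1]
gripper_width: 30.1
clock: 9.93
position: [454.7, -162.9, 123.2]
ee_rot: [-0.433, -0.559, 0.559, 0.433]
contact_force: [-0.1, -0.6, -1.1]
gripper_width: 30.2
t 9.93 pos [ 454.7 -162.9  123.2] F [-0.1 -0.6 -1.1] w 30.2 axes [[-0.249, -0.0, -0.969], [0.969, 0.0, -0.249], [0.0, -1.0, 0.0]]
delta tool [ 257.     3.2 -147.7]
jawyaw now -2.8901 turn world -0.0005 -> rot y 0.0005 j6 0.258
```

```bash
python3 -m creep '[{"delta_pos":[10,0,-6],"rot":[0,0,0],"jaw":20},{"delta_pos":[20,0,-12],"rot":[0,0,0],"jaw":20},{"delta_pos":[25,0,-14],"rot":[0,0,0],"jaw":20},{"delta_pos":[25,0,-14],"rot":[0,0,0],"jaw":20},{"delta_pos":[25,0,-14],"rot":[0,0,0],"jaw":20},{"delta_pos":[25,0,-14],"rot":[0,0,0],"jaw":20},{"delta_pos":[25,0,-14],"rot":[0,0,0],"jaw":20},{"delta_pos":[25,0,-14],"rot":[0,0,0],"jaw":20},{"delta_pos":[25,0,-14],"rot":[0,0,0],"jaw":20},{"delta_pos":[20,0,-12],"rot":[0,0,0],"jaw":20}]'
python3 -m creep '[{"delta_pos":[16,0,-10],"rot":[0,0,0],"jaw":20},{"delta_pos":[10,0,-6],"rot":[0,0,0],"jaw":20},{"delta_pos":[6,0,-3.7],"rot":[0,0,0],"jaw":20},{"delta_pos":[0,4,0],"rot":[0,0,0],"jaw":20},{"delta_pos":[0,8,0],"rot":[0,0,0],"jaw":20},{"delta_pos":[0,8,0],"rot":[0,0,0],"jaw":20},{"delta_pos":[0,8,0],"rot":[0,0,0],"jaw":20},{"delta_pos":[0,5,0],"rot":[0,0,0],"jaw":20},{"delta_pos":[0,0,0],"rot":[0,0,0],"jaw":20},{"delta_pos":[0,0,0],"rot":[0,0,0],"jaw":20}]'
python3 plan.py 533.8 122.8 47 0.251
python3 - <<'E'
from h import *
a=snap('scene','s3.png')
c=cv2.resize(a[180:320,310:450],None,fx=4,fy=4)
from fit import W
p=[531.8,130.6,-1.3198]
for L in([30,25,59],[30,-25,59],[-30,25,59],[-30,-25,59],[70,42.5,12],[70,-42.5,12],[-130,42.5,12],[30,0,34+5.4],[-30,0,39.4]):
    q=(proj('scene',W(p,[L])[0])-[310,180])*4+2;cv2.circle(c,tuple(int(v) for v in q),3,(255,0,0),-1)
cv2.imwrite('pics/c3.png',c[:,:,::-1])
E
```

```text
clock: 10.77
position: [523.2, 89.5, 123.4]
ee_rot: [0.433, 0.559, -0.559, -0.433]
contact_force: [0.3, 0.1, -0.7]
gripper_width: 30.4
clock: 11.6
position: [533.8, 122.2, 89.8]
ee_rot: [-0.433, -0.558, 0.559, 0.434]
contact_force: [0.1, -0.5, -1.6]
gripper_width: 30.2
t 11.6 pos [533.8 122.2  89.8] F [ 0.1 -0.5 -1.6] w 30.2 axes [[-0.248, -0.001, -0.969], [0.969, -0.001, -0.248], [-0.0, -1.0, 0.001]]
delta tool [ 0.6 42.8 -0.2]
jawyaw now -2.8911 turn world 0.0005 -> rot y -0.0005 j6 -0.271
```

View pics/c3.png

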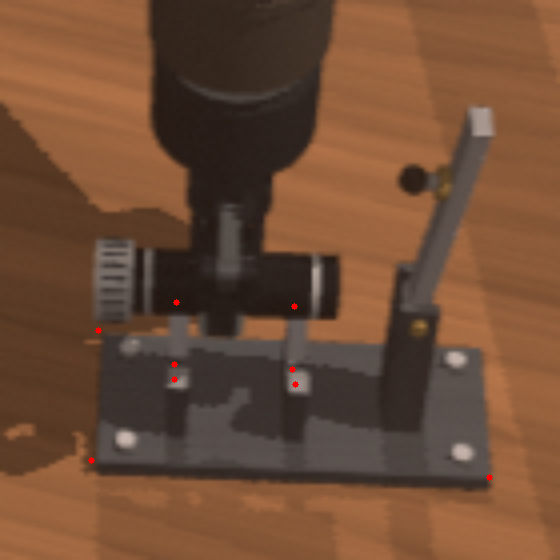

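Run:
```python
from h import *
from fit import W
s=arm.read_state()['position'];p=[s[0],s[1],-1.3203]
t=np.linspace(0,2*np.pi,60)
for nm,x0,x1,R in(('ring',45,63,20),('tube',-55,45,16)):
    q=np.array([(proj('scene',W(p,[[x,R*np.cos(u),s[2]+15+R*np.sin(u)]])[0])-[310,180])*4+2 for x in(x0,x1) for u in t])
    print(nm,q.min(0).round(1),q.max(0).round(1))
a=cv2.imread('pics/s3.png')
m=max((r for r in arm.masks_of('scene','eyepiece') if abs(r['location'][0]-365)<25 and abs(r['location'][1]-250)<25),key=lambda r:r['p'])['pixels']
y,x=np.nonzero(m);print('mask box',((x.min()-310)*4,(y.min()-180)*4),((x.max()+1-310)*4,(y.max()+1-180)*4))
k=(x<341);print('ring rows',(y[k].min()-180)*4,(y[k].max()+1-180)*4)
```

```text
ring [ 91.7 237.4] [132.  320.5]
tube [129.1 247. ] [338.3 320.4]
mask box (np.int64(92), np.int64(240)) (np.int64(340), np.int64(324))
ring rows 240 324
```

```bash
python3 -m creep '[{"delta_pos":[0,3,-1.5],"rot":[0,0,0],"jaw":20},{"delta_pos":[0,5,0],"rot":[0,0,0],"jaw":20},{"delta_pos":[0,6,0],"rot":[0,0,0],"jaw":20},{"delta_pos":[0,6,0],"rot":[0,0,0],"jaw":20},{"delta_pos":[0,6,0],"rot":[0,0,0],"jaw":20},{"delta_pos":[0,5,0],"rot":[0,0,0],"jaw":20},{"delta_pos":[0,4,0],"rot":[0,0,0],"jaw":20},{"delta_pos":[0,3,0],"rot":[0,0,0],"jaw":20},{"delta_pos":[0,1,0],"rot":[0,0,0],"jaw":20},{"delta_pos":[0,0,0],"rot":[0,0,0],"jaw":20}]'
python3 plan.py 533.8 122.8 47 0.251
```

```text
clock: 12.53
position: [535.4, 123.1, 51.0]
ee_rot: [-0.433, -0.558, 0.559, 0.434]
contact_force: [-0.0, 0.3, -1.2]
gripper_width: 29.9
t 12.53 pos [535.4 123.1  51. ] F [-0.   0.3 -1.2] w 29.9 axes [[-0.248, -0.0, -0.969], [0.969, -0.0, -0.248], [-0.0, -1.0, 0.0]]
delta tool [0.1 4.  1.6]
jawyaw now -2.8906 turn world -0.0 -> rot y 0.0 j6 -0.27
```

No contact yet, so I go down slowly.

```bash
python3 -m creep '[{"delta_pos":[0,0.4,0],"rot":[0,0,0],"jaw":20},{"delta_pos":[0,0.4,0],"rot":[0,0,0],"jaw":20},{"delta_pos":[0,0.4,0],"rot":[0,0,0],"jaw":20},{"delta_pos":[0,0.4,0],"rot":[0,0,0],"jaw":20},{"delta_pos":[0,0.4,0],"rot":[0,0,0],"jaw":20},{"delta_pos":[0,0.4,0],"rot":[0,0,0],"jaw":20},{"delta_pos":[0,0.3,0],"rot":[0,0,0],"jaw":20},{"delta_pos":[0,0.3,0],"rot":[0,0,0],"jaw":20},{"delta_pos":[0,0,0],"rot":[0,0,0],"jaw":20},{"delta_pos":[0,0,0],"rot":[0,0,0],"jaw":20}]'
python3 -m creep '[{"delta_pos":[0,0.2,0],"rot":[0,0,0],"jaw":20},{"delta_pos":[0,0.2,0],"rot":[0,0,0],"jaw":20},{"delta_pos":[0,0.2,0],"rot":[0,0,0],"jaw":20},{"delta_pos":[0,0.2,0],"rot":[0,0,0],"jaw":20},{"delta_pos":[0,0.2,0],"rot":[0,0,0],"jaw":20},{"delta_pos":[0,0,0],"rot":[0,0,0],"jaw":20},{"delta_pos":[0,0,0],"rot":[0,0,0],"jaw":20},{"delta_pos":[0,0,0],"rot":[0,0,0],"jaw":20},{"delta_pos":[0,0,0],"rot":[0,0,0],"jaw":20},{"delta_pos":[0,0,0],"rot":[0,0,0],"jaw":20}]'
python3 plan.py 533.8 122.8 47 0.251
```

```text
clock: 13.37
position: [535.4, 123.1, 48.4]
ee_rot: [-0.433, -0.559, 0.559, 0.433]
contact_force: [-0.9, 0.9, -1.1]
gripper_width: 30.3
clock: 14.2
position: [535.4, 123.2, 48.2]
ee_rot: [0.433, 0.559, -0.559, -0.433]
contact_force: [-4.0, 0.9, 6.6]
gripper_width: 30.2
t 14.2 pos [535.4 123.2  48.2] F [-4.   0.9  6.6] w 30.2 axes [[-0.249, 0.0, -0.969], [0.969, -0.0, -0.249], [-0.0, -1.0, -0.0]]
delta tool [0.  1.2 1.7]
jawyaw now -2.8903 turn world -0.0003 -> rot y 0.0003 j6 -0.27
```

Contact with the +y flank only (push towards -x), so I shift towards -y of the cradle while pressing slightly.

```bash
python3 -m creep '[{"delta_pos":[0,0,0.2],"rot":[0,0,0],"jaw":20},{"delta_pos":[0,0,0.2],"rot":[0,0,0],"jaw":20},{"delta_pos":[0,0.2,0.2],"rot":[0,0,0],"jaw":20},{"delta_pos":[0,0.2,0.2],"rot":[0,0,0],"jaw":20},{"delta_pos":[0,0.2,0],"rot":[0,0,0],"jaw":20},{"delta_pos":[0,0,0],"rot":[0,0,0],"jaw":20},{"delta_pos":[0,0,0],"rot":[0,0,0],"jaw":20},{"delta_pos":[0,0,0],"rot":[0,0,0],"jaw":20},{"delta_pos":[0,0,0],"rot":[0,0,0],"jaw":20},{"delta_pos":[0,0,0],"rot":[0,0,0],"jaw":20}]'
python3 plan.py 533.8 122.8 47 0.251
```

```text
clock: 15.03
position: [535.3, 123.1, 48.0]
ee_rot: [0.434, 0.559, -0.558, -0.433]
contact_force: [-2.7, 0.6, 7.3]
gripper_width: 30.2
t 15.03 pos [535.3 123.1  48. ] F [-2.7  0.6  7.3] w 30.2 axes [[-0.249, 0.002, -0.968], [0.968, 0.0, -0.249], [-0.0, -1.0, -0.002]]
delta tool [0.  1.  1.5]
jawyaw now -2.8899 turn world -0.0007 -> rot y 0.0007 j6 -0.271
```

Lateral motion is now blocked by both flanks, so it is seated. Release.

```bash
python3 -m creep '[{"delta_pos":[0,0,0],"rot":[0,0,0],"jaw":33},{"delta_pos":[0,0,0],"rot":[0,0,0],"jaw":35},{"delta_pos":[0,0,0],"rot":[0,0,0],"jaw":38},{"delta_pos":[0,0,0],"rot":[0,0,0],"jaw":42},{"delta_pos":[0,0,0],"rot":[0,0,0],"jaw":48},{"delta_pos":[0,0,0],"rot":[0,0,0],"jaw":55},{"delta_pos":[0,0,0],"rot":[0,0,0],"jaw":62},{"delta_pos":[0,0,0],"rot":[0,0,0],"jaw":65},{"delta_pos":[0,0,0],"rot":[0,0,0],"jaw":65},{"delta_pos":[0,0,0],"rot":[0,0,0],"jaw":65}]'
python3 plan.py 533.8 122.8 47 0.251
python3 - <<'E'
from h import *
a=snap('scene','s4.png')
cv2.imwrite('pics/c4.png',cv2.resize(a[180:320,310:450],None,fx=4,fy=4)[:,:,::-1])
E
```

```text
clock: 15.87
position: [534.7, 123.0, 46.7]
ee_rot: [0.433, 0.559, -0.559, -0.433]
contact_force: [0.9, -0.5, -0.8]
gripper_width: 65.1
t 15.87 pos [534.7 123.   46.7] F [ 0.9 -0.5 -0.8] w 65.1 axes [[-0.248, 0.0, -0.969], [0.969, 0.0, -0.248], [0.0, -1.0, -0.0]]
delta tool [ 0.1 -0.3  0.9]
jawyaw now -2.8906 turn world -0.0 -> rot y 0.0 j6 -0.271
```

View pics/c4.png

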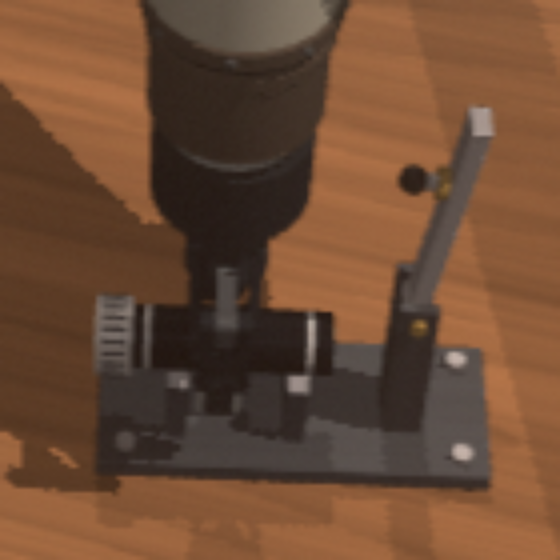

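Eyepiece is seated on both supports: ring at left (115,333), overhanging away from the post. The fingers are open and clear, and the clamp is still upright. Next I lift clear and go over to the outer side of the clamp arm.

```bash
python3 -m creep '[{"delta_pos":[0,-3,0],"rot":[0,0,0],"jaw":65},{"delta_pos":[0,-8,0],"rot":[0,0,0],"jaw":65},{"delta_pos":[0,-15,0],"rot":[0,0,0],"jaw":65},{"delta_pos":[0,-20,0],"rot":[0,0,0],"jaw":65},{"delta_pos":[0,-25,0],"rot":[0,0,0],"jaw":65},{"delta_pos":[0,-25,0],"rot":[0,0,0],"jaw":65},{"delta_pos":[0,-25,0],"rot":[0,0,0],"jaw":0},{"delta_pos":[0,-28,0],"rot":[0,0,0],"jaw":0},{"delta_pos":[0,-28,0],"rot":[0,0,0],"jaw":0},{"delta_pos":[0,-28,0],"rot":[0,0,0],"jaw":0}]'
python3 -m creep '[{"delta_pos":[0,-6,0],"rot":[0,0,0],"jaw":0},{"delta_pos":[10,0,0],"rot":[0,0,0],"jaw":0},{"delta_pos":[18,0,0],"rot":[0,0,0],"jaw":0},{"delta_pos":[18,0,0],"rot":[0,0,0],"jaw":0},{"delta_pos":[20,0,0],"rot":[0,0,0],"jaw":0},{"delta_pos":[20,0,0],"rot":[0,0,0],"jaw":0},{"delta_pos":[20,0,0],"rot":[0,0,0],"jaw":0},{"delta_pos":[18,0,0],"rot":[0,0,0],"jaw":0},{"delta_pos":[14,0,0],"rot":[0,0,0],"jaw":0},{"delta_pos":[8,0,0],"rot":[0,0,0],"jaw":0}]'
cat > cr.py <<'E'
from h import *
s=arm.read_state();d=s['position'][:2]-[533.1,131.5];u=np.array([.2484,-.9687])
print('t',round(s['clock'],2),'cradle x,y,z',(d@u).round(1),(d@[.9687,.2484]).round(1),s['position'][2].round(1),'F',s['contact_force'].round(1),'w',s['gripper_width'].round(1))
E
python3 cr.py
python3 - <<'E'
from h import *
a=snap('scene','s5.png');b=snap('top','t5.png')
c=np.hstack([cv2.resize(a[130:310,310:490],(400,400)),cv2.resize(b[170:310,160:300],(400,400))])
cv2.imwrite('pics/c5.png',c[:,:,::-1])
E
```

```text
clock: 16.75
position: [534.3, 122.7, 254.1]
ee_rot: [0.434, 0.559, -0.558, -0.433]
contact_force: [1.0, 1.2, 0.7]
gripper_width: 17.1
clock: 17.58
position: [497.3, 265.8, 256.5]
ee_rot: [-0.433, -0.558, 0.56, 0.433]
contact_force: [0.8, -0.3, -0.4]
gripper_width: -0.2Traceback (most recent call last):
  File "cr.py", line 3, in <module>
    print('t',round(s['clock'],2),'cradle x,y,z',(d@u).round(1),(d@[.9687,.2484]).round(1),s['position'][2].round(1),'F',s['contact_force'].round(1),'w',s['gripper_width'].round(1))
                                                                                                                                                         ^^^^^^^^^^^^^^^^^^^^^^^^
AttributeError: 'float' object has no attribute 'round'
```

View pics/c5.png

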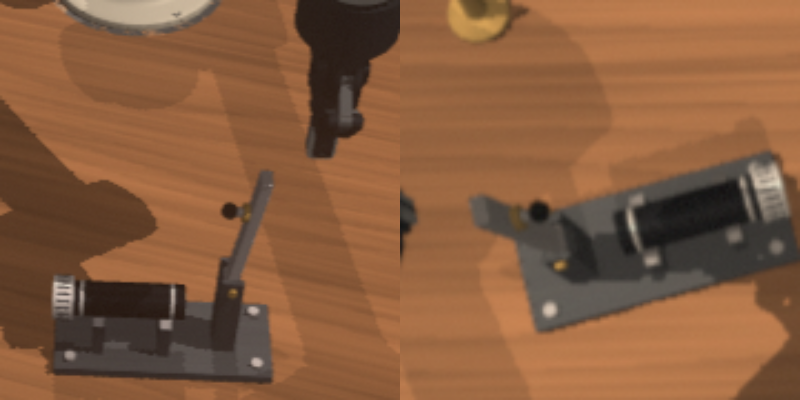

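```bash
sed -i "s/s\['gripper_width'\].round(1)/round(s['gripper_width'],1)/" cr.py
python3 -m creep '[{"delta_pos":[0,10,-1],"rot":[0,0,0],"jaw":0},{"delta_pos":[0,15,0],"rot":[0,0,0],"jaw":0},{"delta_pos":[0,15,0],"rot":[0,0,0],"jaw":0},{"delta_pos":[0,12,0],"rot":[0,0,0],"jaw":0},{"delta_pos":[0,8,0],"rot":[0,0,0],"jaw":0},{"delta_pos":[-6,0,0],"rot":[0,0,0],"jaw":0},{"delta_pos":[-7,0,0],"rot":[0,0,0],"jaw":0},{"delta_pos":[-7,0,0],"rot":[0,0,0],"jaw":0},{"delta_pos":[-7,0,0],"rot":[0,0,0],"jaw":0},{"delta_pos":[-7,0,0],"rot":[0,0,0],"jaw":0}]'
python3 cr.py
python3 -m creep '[{"delta_pos":[-5,0,0],"rot":[0,0,0],"jaw":0},{"delta_pos":[-5,0,0],"rot":[0,0,0],"jaw":0},{"delta_pos":[-5,0,0],"rot":[0,0,0],"jaw":0},{"delta_pos":[-6,0,0],"rot":[0,0,0],"jaw":0},{"delta_pos":[-6,0,0],"rot":[0,0,0],"jaw":0},{"delta_pos":[-6,0,0],"rot":[0,0,0],"jaw":0},{"delta_pos":[0,0,0],"rot":[0,0,0],"jaw":0},{"delta_pos":[0,0,0],"rot":[0,0,0],"jaw":0},{"delta_pos":[0,0,0],"rot":[0,0,0],"jaw":0},{"delta_pos":[0,0,0],"rot":[0,0,0],"jaw":0}]'
python3 cr.py
python3 - <<'E'
from h import *
a=snap('scene','s6.png')
cv2.imwrite('pics/c6.png',cv2.resize(a[150:310,310:470],(480,480))[:,:,::-1])
E
```

```text
clock: 18.52
position: [508.5, 231.1, 198.7]
ee_rot: [0.434, 0.559, -0.558, -0.433]
contact_force: [-0.3, 1.2, 0.4]
gripper_width: 0.2
t 18.52 cradle x,y,z -102.6 0.9 198.7 F [-0.3  1.2  0.4] w 0.2
clock: 19.35
position: [516.0, 199.8, 197.7]
ee_rot: [-0.433, -0.559, 0.559, 0.433]
contact_force: [0.3, 0.4, 0.2]
gripper_width: 0.1
t 19.35 cradle x,y,z -70.4 0.4 197.7 F [0.3 0.4 0.2] w 0.1
```

View pics/c6.png

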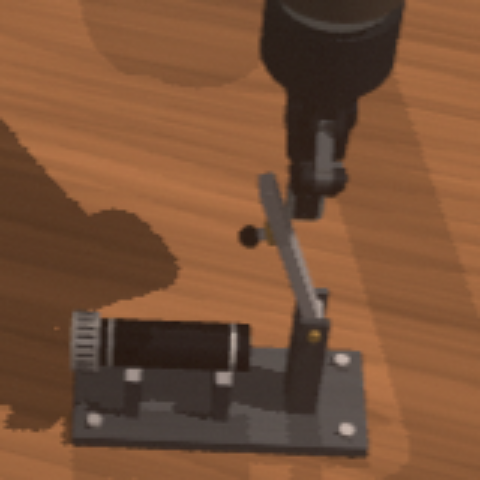

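The arm has swung to about 1.25 rad and rests on the fingertips; eyepiece undisturbed. Now following the arc down.

```bash
python3 -m creep '[{"delta_pos":[-9,2,0],"rot":[0,0,0],"jaw":0},{"delta_pos":[-9,3,0],"rot":[0,0,0],"jaw":0},{"delta_pos":[-9,4,0],"rot":[0,0,0],"jaw":0},{"delta_pos":[-9,5,0],"rot":[0,0,0],"jaw":0},{"delta_pos":[-9,6,0],"rot":[0,0,0],"jaw":0},{"delta_pos":[-9,7,0],"rot":[0,0,0],"jaw":0},{"delta_pos":[-6,6,0],"rot":[0,0,0],"jaw":0},{"delta_pos":[-6,6,0],"rot":[0,0,0],"jaw":0},{"delta_pos":[-5,7,0],"rot":[0,0,0],"jaw":0},{"delta_pos":[-4,7,0],"rot":[0,0,0],"jaw":0}]'
python3 cr.py
python3 -m creep '[{"delta_pos":[-3,5,0],"rot":[0,0,0],"jaw":0},{"delta_pos":[-3,5,0],"rot":[0,0,0],"jaw":0},{"delta_pos":[-3,5,0],"rot":[0,0,0],"jaw":0},{"delta_pos":[-1,5,0],"rot":[0,0,0],"jaw":0},{"delta_pos":[-1,4,0],"rot":[0,0,0],"jaw":0},{"delta_pos":[0,3,0],"rot":[0,0,0],"jaw":0},{"delta_pos":[0,3,0],"rot":[0,0,0],"jaw":0},{"delta_pos":[0,0,0],"rot":[0,0,0],"jaw":0},{"delta_pos":[0,0,0],"rot":[0,0,0],"jaw":0},{"delta_pos":[0,0,0],"rot":[0,0,0],"jaw":0}]'
python3 cr.py
```

```text
clock: 20.23
position: [534.8, 126.4, 144.0]
ee_rot: [-0.434, -0.559, 0.559, 0.434]
contact_force: [0.7, 0.5, 0.1]
gripper_width: -0.2
t 20.23 cradle x,y,z 5.4 0.3 144.0 F [0.7 0.5 0.1] w -0.2
clock: 21.07
position: [537.5, 116.6, 114.9]
ee_rot: [0.433, 0.559, -0.559, -0.433]
contact_force: [-0.3, 0.4, 0.4]
gripper_width: -0.2
t 21.07 cradle x,y,z 15.6 0.5 114.9 F [-0.3  0.4  0.4] w -0.2
```

```bash
python3 -m creep '[{"delta_pos":[-1,1,0],"rot":[0,0,0],"jaw":0},{"delta_pos":[0,1,0],"rot":[0,0,0],"jaw":0},{"delta_pos":[0,1,0],"rot":[0,0,0],"jaw":0},{"delta_pos":[0,1,0],"rot":[0,0,0],"jaw":0},{"delta_pos":[0,1,0],"rot":[0,0,0],"jaw":0},{"delta_pos":[0,1,0],"rot":[0,0,0],"jaw":0},{"delta_pos":[0,1,0],"rot":[0,0,0],"jaw":0},{"delta_pos":[0,0,0],"rot":[0,0,0],"jaw":0},{"delta_pos":[0,0,0],"rot":[0,0,0],"jaw":0},{"delta_pos":[0,0,0],"rot":[0,0,0],"jaw":0}]'
python3 cr.py
python3 -m creep '[{"delta_pos":[0,1,0],"rot":[0,0,0],"jaw":0},{"delta_pos":[0,1,0],"rot":[0,0,0],"jaw":0},{"delta_pos":[0,1,0],"rot":[0,0,0],"jaw":0},{"delta_pos":[0,1,0],"rot":[0,0,0],"jaw":0},{"delta_pos":[0,0.5,0],"rot":[0,0,0],"jaw":0},{"delta_pos":[0,0.5,0],"rot":[0,0,0],"jaw":0},{"delta_pos":[0,0,0],"rot":[0,0,0],"jaw":0},{"delta_pos":[0,0,0],"rot":[0,0,0],"jaw":0},{"delta_pos":[0,0,0],"rot":[0,0,0],"jaw":0},{"delta_pos":[0,0,0],"rot":[0,0,0],"jaw":0}]'
python3 cr.py
```

```text
clock: 21.9
position: [538.0, 115.0, 108.2]
ee_rot: [0.434, 0.559, -0.559, -0.433]
contact_force: [-0.2, -2.8, 6.0]
gripper_width: 0.3
t 21.9 cradle x,y,z 17.2 0.7 108.2 F [-0.2 -2.8  6. ] w 0.3
clock: 22.73
position: [538.1, 114.7, 103.8]
ee_rot: [-0.434, -0.559, 0.559, 0.433]
contact_force: [-0.5, -4.6, 7.8]
gripper_width: -0.1
t 22.73 cradle x,y,z 17.5 0.7 103.8 F [-0.5 -4.6  7.8] w -0.1
```

```bash
python3 -m creep '[{"delta_pos":[0,0.4,0],"rot":[0,0,0],"jaw":0},{"delta_pos":[0,0.4,0],"rot":[0,0,0],"jaw":0},{"delta_pos":[0,0.4,0],"rot":[0,0,0],"jaw":0},{"delta_pos":[0,0.4,0],"rot":[0,0,0],"jaw":0},{"delta_pos":[0,0.4,0],"rot":[0,0,0],"jaw":0},{"delta_pos":[0,0,0],"rot":[0,0,0],"jaw":0},{"delta_pos":[0,0,0],"rot":[0,0,0],"jaw":0},{"delta_pos":[0,0,0],"rot":[0,0,0],"jaw":0},{"delta_pos":[0,0,0],"rot":[0,0,0],"jaw":0},{"delta_pos":[0,0,0],"rot":[0,0,0],"jaw":0}]'
python3 cr.py
python3 - <<'E'
from h import *
a=snap('scene','s7.png')
cv2.imwrite('pics/c7.png',cv2.resize(a[180:320,310:450],(560,560))[:,:,::-1])
E
```

```text
clock: 23.57
position: [538.2, 114.7, 103.0]
ee_rot: [0.434, 0.559, -0.559, -0.433]
contact_force: [-2.7, -4.9, 14.6]
gripper_width: 0.1
t 23.57 cradle x,y,z 17.6 0.8 103.0 F [-2.7 -4.9 14.6] w 0.1
```

View pics/c7.png

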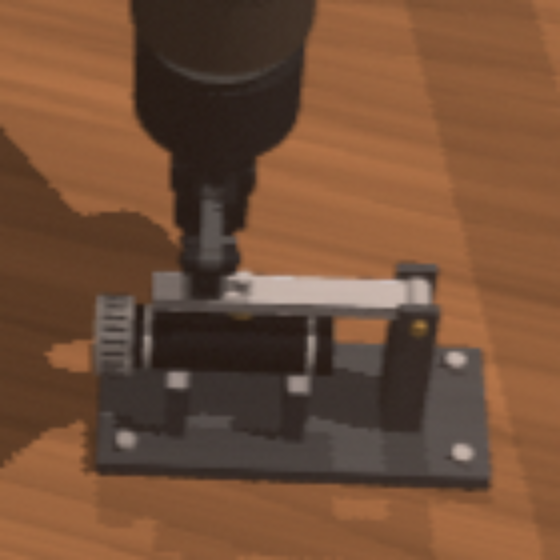

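The arm is level on its stop (TCP 103.0 mm, force rising steeply) and the eyepiece is still seated with the ring overhanging. A little more push for margin, then hand in.

```bash
python3 -m creep '[{"delta_pos":[0,0.3,0],"rot":[0,0,0],"jaw":0},{"delta_pos":[0,0.3,0],"rot":[0,0,0],"jaw":0},{"delta_pos":[0,0,0],"rot":[0,0,0],"jaw":0},{"delta_pos":[0,0,0],"rot":[0,0,0],"jaw":0},{"delta_pos":[0,0,0],"rot":[0,0,0],"jaw":0},{"delta_pos":[0,0,0],"rot":[0,0,0],"jaw":0},{"delta_pos":[0,0,0],"rot":[0,0,0],"jaw":0},{"delta_pos":[0,0,0],"rot":[0,0,0],"jaw":0},{"delta_pos":[0,0,0],"rot":[0,0,0],"jaw":0},{"delta_pos":[0,0,0],"rot":[0,0,0],"jaw":0}]'
python3 cr.py; python3 -c "
from bench import arm
print(arm.job_done())"
```

```text
clock: 24.45
position: [538.2, 114.7, 102.9]
ee_rot: [0.434, 0.559, -0.559, -0.432]
contact_force: [-4.3, -4.1, 16.0]
gripper_width: -0.1
t 24.45 cradle x,y,z 17.6 0.8 102.9 F [-4.3 -4.1 16. ] w -0.1
the job is handed in; nothing more can be done
None
```

I laid the black eyepiece with the aluminium ring in the V-cradle, ring overhanging away from the post. I let go of it, then swung the clamp down with the closed fingers and handed in at about 24.5 s, still pressing. The hand-in reports no verdict.

- **Clamp:** the fingertips ended at 102.9 mm, against 103 mm for the level stop, pushing with about 16 N vertically. The last picture, taken just before the final 0.6 mm of push, shows the arm level and the eyepiece seated under it.
- **Seating:** the tube first touched only one flank. I shifted it until both sides of the V blocked it before letting go.
- **Not measured:** I could not read the forces on each flank or at the foot. I infer them from the arm being level on its stop.
- **Disagreements:** the two cameras differed by 1–2 mm on where the cradle stands. At the end there was also a sideways force of about 6 N on the tool, partly friction on the arm.
- **Other things on the bench:** I touched none of them on purpose, but did not check their positions afterwards.

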